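# Pack the specimen caddy by cap colour

## Task

Pack the grey four-bay caddy for the analyser run: stand each of the four white specimen pots upright in the bay whose floor has the colour of its cap, flat on the floor of the bay. Set the pots down rather than dropping them, tip none over, and leave the two amber-brown bottles with the same kind of caps standing where they are on the bench.

Things in the scene. Friction and masses are not known exactly. Their poses are not given: they have to be found in the camera images.
- pot_red: Specimen pot: white body, red cap. Rigid closed round jar, upright, 68 mm tall, about 90 g: body 48 mm in diameter from 0 to 40 mm, then a screw cap 36 mm in diameter from 40 to 68 mm that can be gripped from above (a ring of body shows around it from above). Origin: centre of the underside, z up; yaw means nothing.
- pot_blue: Specimen pot: white body, blue cap. Rigid closed round jar, upright, 68 mm tall, about 90 g: body 48 mm in diameter from 0 to 40 mm, then a screw cap 36 mm in diameter from 40 to 68 mm that can be gripped from above (a ring of body shows around it from above). Origin: centre of the underside, z up; yaw means nothing.
- pot_green: Specimen pot: white body, green cap. Rigid closed round jar, upright, 68 mm tall, about 90 g: body 48 mm in diameter from 0 to 40 mm, then a screw cap 36 mm in diameter from 40 to 68 mm that can be gripped from above (a ring of body shows around it from above). Origin: centre of the underside, z up; yaw means nothing.
- pot_yellow: Specimen pot: white body, yellow cap. Rigid closed round jar, upright, 68 mm tall, about 90 g: body 48 mm in diameter from 0 to 40 mm, then a screw cap 36 mm in diameter from 40 to 68 mm that can be gripped from above (a ring of body shows around it from above). Origin: centre of the underside, z up; yaw means nothing.
- amber_blue: Look-alike stain bottle that stays on the bench: dark amber-brown body, blue cap. Rigid closed round jar, upright, 68 mm tall, about 90 g: body 48 mm in diameter from 0 to 40 mm, then a screw cap 36 mm in diameter from 40 to 68 mm that can be gripped from above (a ring of body shows around it from above). Origin: centre of the underside, z up; yaw means nothing.
- amber_green: Look-alike stain bottle that stays on the bench: dark amber-brown body, green cap. Rigid closed round jar, upright, 68 mm tall, about 90 g: body 48 mm in diameter from 0 to 40 mm, then a screw cap 36 mm in diameter from 40 to 68 mm that can be gripped from above (a ring of body shows around it from above). Origin: centre of the underside, z up; yaw means nothing.
- pad_red: Red floor plate, 66 mm square, 3 mm thick, of one bay of the grey caddy (172 mm square, fixed to the bench). Origin: centre of its underside = bay centre, 5 mm above the bench; z up, x, y along the walls. Bay 68 mm square inside, walls up to 26 mm above the bench. Four bays two by two, centres 84 mm apart; walls 16 mm between bays, 10 mm outside.
- pad_blue: Blue floor plate, 66 mm square, 3 mm thick, of one bay of the grey caddy (172 mm square, fixed to the bench). Origin: centre of its underside = bay centre, 5 mm above the bench; z up, x, y along the walls. Bay 68 mm square inside, walls up to 26 mm above the bench. Four bays two by two, centres 84 mm apart; walls 16 mm between bays, 10 mm outside.
- pad_green: Green floor plate, 66 mm square, 3 mm thick, of one bay of the grey caddy (172 mm square, fixed to the bench). Origin: centre of its underside = bay centre, 5 mm above the bench; z up, x, y along the walls. Bay 68 mm square inside, walls up to 26 mm above the bench. Four bays two by two, centres 84 mm apart; walls 16 mm between bays, 10 mm outside.
- pad_yellow: Yellow floor plate, 66 mm square, 3 mm thick, of one bay of the grey caddy (172 mm square, fixed to the bench). Origin: centre of its underside = bay centre, 5 mm above the bench; z up, x, y along the walls. Bay 68 mm square inside, walls up to 26 mm above the bench. Four bays two by two, centres 84 mm apart; walls 16 mm between bays, 10 mm outside.

How it is judged:
By the outcome, as a careful person would: the job done as asked, in the order asked, and still so for the second after the job is handed in, with the robot touching nothing.
It also fails if it takes over 96 s, if anything falls off the work surface, if the arm or the gripper's body presses on something with over 40 N, if the wrist force passes 120 N, or if a joint passes its speed limit or range.

## Robot

A 7-joint arm with a two-finger parallel gripper is mounted at the origin on the work surface. World frame = base frame: x ahead of the robot, y to its left, z up, the work surface at z = 0. Lengths are in m, angles in rad, forces in N, time in s.
With the tool pointing down it reaches from about 0.425 to 0.825 m from the base axis. Payload 3.6 kg.
Tool frame: the origin (TCP) lies at the very end of the fingers, on their centre line; the grasp point (between the pads) lies 19 mm behind it; z points along the fingers, y is the line along which they close (so a half turn about z gives the same grasp; the last joint's range is limited). The gripper opens to 93 mm and grips with 3 to 60 N. Pads are 15 mm wide; open, the fingers measure 128 mm over their backs; the gripper's body (75 mm by 188 mm) begins 65 mm behind the grasp point.
Start: joints at [1.198, 0.615, -0.013, 1.423, 0.008, 1.103, -0.04], TCP at [0.221, -0.611, 0.219] pointing down, gripper open.
Joint ranges: [-3.12, 3.12], [-0.3, 2.06], [-1.34, 1.32], [0.26, 2.42], [-1.36, 4.5], [0.01, 1.98], [-2.84, 2.84]. Speed limits (rad/s): [2.79, 2.79, 3.14, 3.14, 3.14, 3.14, 3.14].

## Interface

Orientations are given as a unit quaternion [x, y, z, w].
In Python, from rig import r, optics, boxes_of, silhouettes, landmark_of gives the robot as it stands. The module is installed in compiled form; this text tells all that it offers. Calls block until the motion is done:
- r.movep(position, orientation): joint-space move of the TCP to a pose.
- r.move_straight(position, frame=None, speed=0.15): straight line of the TCP; frame=None keeps the orientation; speed is the mean speed in m/s.
- r.movej(angles): joint-space move.
- r.set_gripper(opening): opening from 0.0 (shut) to 1.0 (fully open); the grip force is fixed at half the most; returns when the fingers have stopped.
- r.sleep(seconds).
- r.ik(position, orientation): joint angles nearest the present ones, or None.
- r.observe(): the state.
- optics.camera(name): name is "side" or "top" or "wrist"; returns the picture (480x640x3 uint8, red, green, blue); there is no depth.
- optics.calibration(name): a dict with "mtx" (3x3 intrinsics, pixels), "R" (3x3) and "t" (3): a world point X has camera coordinates R X + t. Camera axes: x right, y down, z forward; pixel columns grow to the right and rows downward; lengths in m; the calibration is good to about 2 mm. A picture is of the moment at which its call begins: read the wrist's pose just before it. calibration takes no time and is no camera call; for the wrist camera it gives the pose at the moment of the call.
A pose or a line that the arm cannot do raises r.IKError and nothing moves.
- r.close_job(): hands the job in; it is judged then, once.
Trained networks look in the newest picture that a camera, given by its name, has taken for a name from the list of things; names that differ only in an ending like _2 or _b are one class to them, and where a whole thing is asked for, a point or a joint stands for the part that bears it (a point fixed in the world has none). Each returns a list of dicts, best first, with "p" (0 to 1); they miss things now and then, are a little off and sometimes report something else, mostly with a low value. They report only what shows in the picture. A call takes as long as a camera call.
- boxes_of(camera, label): "rect" ([left, top, width, height] as shares, 0 to 1, of the picture: columns of its width, rows of its height, round what is visible of it).
- silhouettes(camera, label): "region" (480x640 bool, what is visible of it) and "rect" ([left, top, width, height] as shares, 0 to 1, of the picture: columns of its width, rows of its height, round what is visible of it).
- landmark_of(camera, label): "centre" ([column, row] as shares, 0 to 1, of the picture: columns of its width, rows of its height: a listed point, or the origin of a listed thing).
The state is a dict: "t": time; "joint_pos": joint angles; "dq": joint speeds; "joint_torque": joint torques, N m; "position": TCP position; "orientation": TCP orientation; "contact_force": force on the tool from outside, world axes, zero at the start; "torque": the same for the moment, N m; "finger_gap": opening from 0.0 (shut) to 1.0 (fully open); "finger_force": force on a finger pad.
Only numpy, scipy, OpenCV 4.12 (cv2) and the standard library are available. Lean on these libraries where they do the work, as an engineer would, in place of code of your own. Each camera call takes 0.05 s, during which the arm holds its last target. There are 200 camera calls.

## Working session

There is one attempt and no reset: what is moved stays moved. The work goes in short steps, each a Python script; the robot and the scene stay as the last script left them, time stands still between calls to the robot, and variables do not carry over. Pictures are saved under pics/ and viewed, at most 14 in all, crops included, and the job is handed in when it is done.

```bash
mkdir -p pics
python3 - <<'E'
from rig import r, optics
import cv2
for n in ["top","side"]:
    cv2.imwrite(f"pics/{n}0.png",optics.camera(n)[:,:,::-1])
    c=optics.calibration(n); print(n,c["mtx"].tolist(),c["R"].round(3).tolist(),c["t"])
o=r.observe();print(o["t"],o["position"],o["orientation"])
E
```

```text
top [[479.77569114773297, 0.0, 311.4156798330135], [0.0, 479.77569114773297, 234.99351496068923], [0.0, 0.0, 1.0]] [[0.022, -1.0, 0.0], [-0.99, -0.022, -0.137], [0.137, 0.003, -0.991]] [-0.00984518  0.55007695  0.94683005]
side [[456.3523092605728, 0.0, 320.06628188208117], [0.0, 456.3523092605728, 236.72251464546716], [0.0, 0.0, 1.0]] [[-0.987, -0.161, -0.005], [-0.123, 0.773, -0.622], [0.104, -0.614, -0.783]] [0.53018175 0.09053152 1.03549794]
0.1 [ 0.22069914 -0.61062828  0.21761235] [ 9.84997111e-01  1.72567021e-01 -2.13240938e-04 -1.12634528e-03]
```

View pics/top0.png

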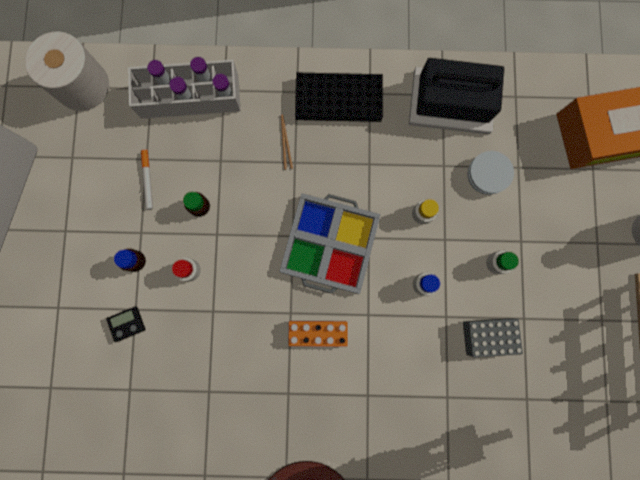

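View pics/side0.png

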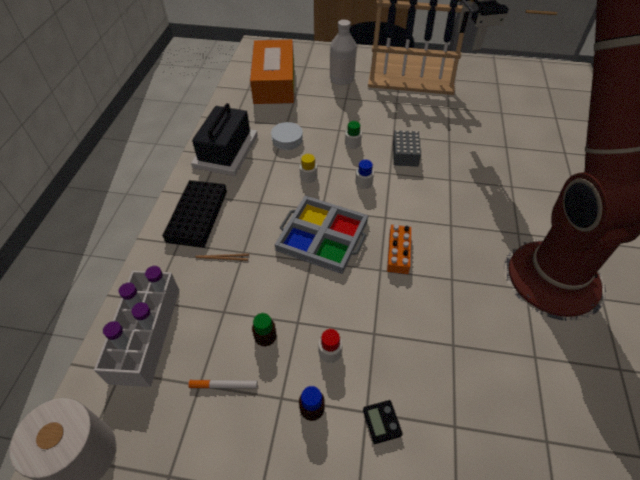

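The top picture shows the white pots at red (185,269), yellow (429,210), blue (429,283) and green (506,262). The amber bottles are at (196,203) and (128,260), and the caddy at (331,243). The side picture has the same layout, with caps at red (331,340), yellow (308,161), blue (366,167) and green (354,128). I'll fit projected cap cylinders and bay floors to colour blobs from both cameras.

```bash
cat > loc.py <<'E'
import cv2, numpy as np
from scipy.optimize import least_squares
HUE={'red':((174,180),(0,6)),'yellow':((20,33),),'green':((50,75),),'blue':((112,126),)}
def proj(c,X):
    p=(c["R"]@np.asarray(X).T).T+c["t"]; p=p@c["mtx"].T; return (p[:,:2]/p[:,2:]).astype(np.float32)
def mask(img,col,ctr,rad):
    h=cv2.cvtColor(img,cv2.COLOR_RGB2HSV); m=np.zeros(h.shape[:2],bool)
    for a,b in HUE[col]: m|=(h[...,0]>=a)&(h[...,0]<=b)
    m&=(h[...,1]>140)&(h[...,2]>40)
    roi=np.zeros(m.shape,np.uint8); cv2.circle(roi,tuple(map(int,ctr)),rad,1,-1)
    n,l,s,cc=cv2.connectedComponentsWithStats((m&(roi>0)).astype(np.uint8))
    i=1+np.argmax(s[1:,4]); return cc[i],s[i,4]
def cen(poly):
    m=cv2.moments(poly); return np.array([m['m10'],m['m01']])/m['m00'],m['m00']
A=np.linspace(0,2*np.pi,40)
def cap(c,x,y,z0=0):
    return cen(cv2.convexHull(proj(c,[(x+.018*np.cos(a),y+.018*np.sin(a),z0+z) for a in A for z in(.040,.068)])))
S=np.array([(-1,-1),(1,-1),(1,1),(-1,1)])
def bay(c,ctr,yaw):
    R=np.array([[np.cos(yaw),-np.sin(yaw)],[np.sin(yaw),np.cos(yaw)]])
    q=lambda h,z: proj(c,np.c_[np.asarray(ctr)+(h*S)@R.T,np.full(4,z)])
    return cen(cv2.intersectConvexConvex(q(.033,.008),q(.034,.026))[1])
def ray(c,uv,z):
    d=c["R"].T@np.linalg.inv(c["mtx"])@np.array([*uv,1]); o=-c["R"].T@c["t"]
    return (o+d*(z-o[2])/d[2])[:2]
def fitcap(cs,uv,z0=0):
    x0=ray(cs[0],uv[0],.06+z0)
    f=least_squares(lambda p:np.concatenate([cap(c,*p,z0)[0]-u for c,u in zip(cs,uv)]),x0,diff_step=1e-3)
    return f.x,f.fun
E
cat > m1.py <<'E'
from loc import *; from rig import r,optics; import json
cs=[optics.calibration(n) for n in("top","side")]
im=[cv2.imread(f"pics/{n}0.png")[:,:,::-1].copy() for n in("top","side")]
seeds={'red':('red',(183,269),(331,340)),'yellow':('yellow',(429,210),(308,161)),'blue':('blue',(430,283),(366,167)),'green':('green',(507,261),(354,128)),
'amber_green':('green',(193,201),(263,322)),'amber_blue':('blue',(124,259),(312,397))}
out={}
for k,(col,*s) in seeds.items():
    ms=[mask(i,col,c,20) for i,c in zip(im,s)]
    p,e=fitcap(cs,[m[0] for m in ms]); out[k]=p.tolist()
    print(k,p.round(4),'r',np.hypot(*p).round(3),'res px',e.round(1),'areas',[(m[1],round(cap(c,*p)[1])) for m,c in zip(ms,cs)])
ps={'red':((345,268),(346,225)),'yellow':((354,229),(315,216)),'green':((305,257),(333,251)),'blue':((317,218),(299,240))}
obs={k:[mask(i,k,c,26) for i,c in zip(im,s)] for k,s in ps.items()}
g={k:ray(cs[0],obs[k][0][0],.008) for k in ps}
off={'red':(-1,-1),'yellow':(1,-1),'green':(-1,1),'blue':(1,1)}
def ctr(p,k):
    c,s=np.cos(p[2]),np.sin(p[2]); return p[:2]+.042*np.array([[c,-s],[s,c]])@off[k]
f=least_squares(lambda p:np.concatenate([bay(c,ctr(p,k),p[2])[0]-o[0] for k in ps for c,o in zip(cs,obs[k])]),[*np.mean(list(g.values()),0),-.15],diff_step=1e-3)
print('caddy',f.x.round(4),f.fun.round(1))
for k in ps:
    out['pad_'+k]=ctr(f.x,k).tolist(); print(k,ctr(f.x,k).round(4),'ray',g[k].round(4),[(o[1],round(bay(c,ctr(f.x,k),f.x[2])[1])) for c,o in zip(cs,obs[k])])
out['yaw']=f.x[2]; json.dump(out,open('scene.json','w'))
E
python3 m1.py
```

```text
red [0.475  0.2597] r 0.541 res px [ 0.1 -0.   0.   0.1] areas [(np.int32(279), 324), (np.int32(329), 370)]
yellow [ 0.6077 -0.2335] r 0.651 res px [-0.1 -0.   0.  -0.2] areas [(np.int32(269), 316), (np.int32(190), 209)]
blue [ 0.4569 -0.2343] r 0.513 res px [-0.1 -0.1  0.2 -0.2] areas [(np.int32(253), 320), (np.int32(178), 215)]
green [ 0.5057 -0.3942] r 0.641 res px [ 0.7 -0.2  0.1  1.6] areas [(np.int32(234), 358), (np.int32(81), 184)]
amber_green [0.6137 0.2438] r 0.66 res px [ 0.6 -0.5  0.4  0.7] areas [(np.int32(265), 317), (np.int32(224), 357)]
amber_blue [0.4918 0.3756] r 0.619 res px [-0.8 -0.1  0.1 -0.7] areas [(np.int32(323), 352), (np.int32(394), 430)]
caddy [ 0.5381 -0.0358 -0.2425] [-0.3 -0.1  0.1 -0.2 -0.3 -0.   0.  -0.2 -0.1  0.1 -0.  -0.3 -0.  -0.
  0.1 -0.2]
red [ 0.4872 -0.0665] ray [ 0.4868 -0.0671] [(np.int32(956), 992), (np.int32(410), 421)]
yellow [ 0.5688 -0.0867] ray [ 0.5693 -0.0875] [(np.int32(921), 938), (np.int32(381), 387)]
green [0.5074 0.015 ] ray [0.5074 0.0148] [(np.int32(901), 983), (np.int32(455), 497)]
blue [ 0.5889 -0.0052] ray [ 0.5894 -0.0054] [(np.int32(872), 930), (np.int32(436), 456)]
```

Both cameras agree to about 0.2 px, with areas as expected. Only the green masks are short because of shading, so I'll loosen those thresholds and then start with red.

```bash
sed -i 's/m&=(h\[...,1\]>140)&(h\[...,2\]>40)/m\&=(h[...,1]>(110 if col=="green" else 140))\&(h[...,2]>(12 if col=="green" else 40))/' loc.py; sed -i "s/'green':((50,75)/'green':((45,80)/" loc.py
python3 m1.py | grep green
cat > act.py <<'E'
from rig import r; import numpy as np, json
sc=json.load(open('scene.json')); H=.045; UP=.20
def q(xy,phi=None):
    a=(np.arctan2(xy[1],xy[0]) if phi is None else phi)+np.pi/2
    return [np.cos(a/2),np.sin(a/2),0,0]
def st(m):
    o=r.observe(); print(m,'t%.1f'%o["t"],o["position"].round(4) if hasattr(o["position"],'round') else o["position"],'gap',round(float(o["finger_gap"]),3),'ff',np.round(o["finger_force"],1),'F',np.round(o["contact_force"],1)); return o
def pick(k):
    x,y=sc[k]; r.movep([x,y,UP],q((x,y))); r.set_gripper(.75)
    r.move_straight([x,y,H],speed=.12); st('at'); r.set_gripper(0); st('grip')
    r.move_straight([x,y,UP],speed=.15); return st('up')
def place(k):
    x,y=sc['pad_'+k]; r.movep([x,y,UP],q((x,y))); f0=np.array(st('over')["contact_force"])[2]
    r.move_straight([x,y,H+.012],speed=.1)
    z=H+.0095
    while z>H+.005:
        r.move_straight([x,y,z],speed=.02); o=r.observe()
        if o["contact_force"][2]-f0>1.5: break
        z-=.0008
    st('down z=%.4f'%z); r.set_gripper(.62); r.move_straight([x,y,UP],speed=.15); st('clear')
E
python3 - <<'E'
from act import *
pick('red')
E
```

```text
green [ 0.5051 -0.39  ] r 0.638 res px [-0.1 -0.1  0.2 -0.1] areas [(np.int32(287), 356), (np.int32(150), 184)]
amber_green [0.6123 0.2461] r 0.66 res px [-0.7 -0.2  0.2 -0.7] areas [(np.int32(296), 318), (np.int32(331), 358)]
green [0.5074 0.015 ] ray [0.5072 0.015 ] [(np.int32(931), 983), (np.int32(472), 497)]
at t5.3 [0.4754 0.2601 0.0457] gap 0.753 ff 0.0 F [ 0.5  0.1 -0. ]
grip t6.0 [0.475  0.2597 0.045 ] gap 0.378 ff 30.0 F [-0.6 -0.1  1. ]
up t7.2 [0.4746 0.259  0.199 ] gap 0.381 ff 30.0 F [ 0.3 -0.1 -1.1]
```

Run:
```python
from act import *; from rig import optics; import cv2
place('red'); pick('yellow')
cv2.imwrite("pics/side1.png",optics.camera("side")[:,:,::-1])
```

```text
over t8.4 [ 0.4875 -0.0648  0.2002] gap 0.377 ff 30.0 F [ 0.4  0.4 -0.3]
down z=0.0521 t11.0 [ 0.4874 -0.0664  0.0529] gap 0.383 ff 30.0 F [-1.7 -1.   6.7]
clear t12.7 [ 0.4866 -0.0668  0.1991] gap 0.622 ff 0.0 F [-0.2 -0.3  0.1]
at t15.5 [ 0.6084 -0.2335  0.046 ] gap 0.749 ff 0.0 F [0.6 0.7 0.3]
grip t16.1 [ 0.6077 -0.2335  0.045 ] gap 0.383 ff 30.0 F [0.1 0.1 0.2]
up t17.3 [ 0.6069 -0.2336  0.1988] gap 0.383 ff 30.0 F [ 0.8 -0.6 -1. ]
```

View pics/side1.png

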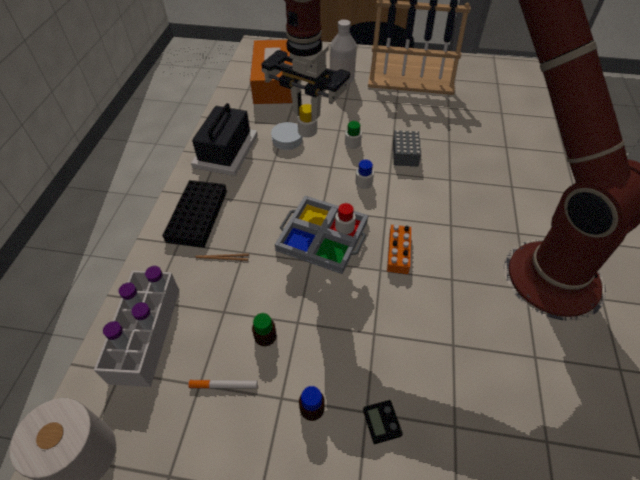

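Red stands upright in the red bay at (346,220), and yellow is held at (306,117). I'll do the other three the same way.

```bash
python3 - <<'E'
from act import *
place('yellow')
for k in('blue','green'):
    o=pick(k)
    if not .35<o["finger_gap"]<.41: print('GRASP?'); break
    place(k)
else:
    from rig import optics; import cv2
    r.movep([.35,-.5,.22],q((.35,-.5)))
    for n in("top","side"): cv2.imwrite(f"pics/{n}2.png",optics.camera(n)[:,:,::-1])
    a=cv2.imread("pics/top2.png")[170:310,250:420]; b=cv2.imread("pics/side2.png")[170:310,240:410]
    cv2.imwrite("pics/fin.png",cv2.resize(cv2.hconcat([a,b]),(792,326)))
    st('end')
E
cat > m2.py <<'E'
from loc import *; from rig import optics; import json
sc=json.load(open('scene.json')); cs=[optics.calibration(n) for n in("top","side")]
im=[cv2.imread(f"pics/{n}2.png")[:,:,::-1].copy() for n in("top","side")]
for k in('red','yellow','blue','green','amber_green','amber_blue'):
    z=0 if 'am' in k else .008; s=sc[k if z==0 else 'pad_'+k]
    uv=[mask(i,k.split('_')[-1],cap(c,*s,z)[0],11 if z else 20)[0] for i,c in zip(im,cs)]
    p,e=fitcap(cs,uv,z); print(k,((p-s)*1000).round(1),'mm',e.round(1))
E
python3 m2.py
```

```text
over t18.0 [ 0.5688 -0.0871  0.1997] gap 0.381 ff 30.0 F [ 0.3  0.1 -1.6]
down z=0.0521 t20.6 [ 0.569  -0.0866  0.0529] gap 0.383 ff 30.0 F [-1.7  0.2  5. ]
clear t22.4 [ 0.5681 -0.087   0.199 ] gap 0.619 ff 0.0 F [ 0.4  0.2 -0.6]
at t25.0 [ 0.4575 -0.2344  0.0456] gap 0.751 ff 0.0 F [-0.2  0.5  0.1]
grip t25.7 [ 0.4569 -0.2343  0.045 ] gap 0.38 ff 30.0 F [-0.3  0.3  1.5]
up t26.9 [ 0.4561 -0.2343  0.1991] gap 0.384 ff 30.0 F [-0.4 -0.6 -0.8]
over t27.9 [ 0.5887 -0.0073  0.1993] gap 0.379 ff 30.0 F [-0.3 -0.4 -0.9]
down z=0.0521 t30.5 [ 0.5892 -0.005   0.053 ] gap 0.378 ff 30.0 F [-2.4 -0.8  4.9]
clear t32.2 [ 0.5884 -0.0056  0.199 ] gap 0.621 ff 0.0 F [ 0.4  0.6 -0.7]
at t35.6 [ 0.5057 -0.3902  0.046 ] gap 0.752 ff 0.0 F [ 0.7 -0.2 -0.1]
grip t36.2 [ 0.5051 -0.39    0.045 ] gap 0.38 ff 30.0 F [ 0.2  0.1 -0.5]
up t37.4 [ 0.5043 -0.3899  0.1988] gap 0.377 ff 30.0 F [ 0.   0.1 -0.9]
over t38.9 [0.508  0.0132 0.1996] gap 0.377 ff 30.0 F [-0.2  0.9 -0.9]
down z=0.0521 t41.5 [0.5076 0.0152 0.0529] gap 0.382 ff 30.0 F [-0.8 -0.6  5.7]
clear t43.3 [0.5068 0.0147 0.1991] gap 0.62 ff 0.0 F [ 0.1  0.4 -0. ]
end t45.3 [ 0.3513 -0.4987  0.2202] gap 0.616 ff 0.0 F [-0.6  0.2 -0.8]
red [0.1 0.1] mm [-0.  -0.1  0.1 -0. ]
yellow [ 1.2 -0.3] mm [-0.2  0.3 -0.3 -0.3]
blue [1.6 0.1] mm [ 0.   0.4 -0.4 -0.1]
green [0.5 0. ] mm [ 0.1 -0.   0.   0.1]
amber_green [-0.1  0.2] mm [-0.6 -0.2  0.2 -0.6]
amber_blue [-0.1  0. ] mm [-0.8 -0.1  0.2 -0.7]
```

View pics/fin.png

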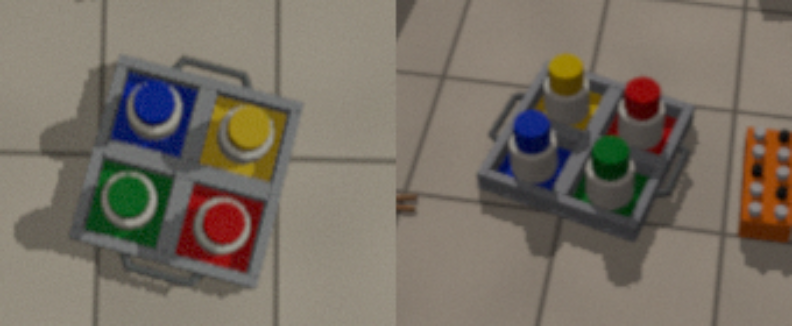

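View pics/side2.png

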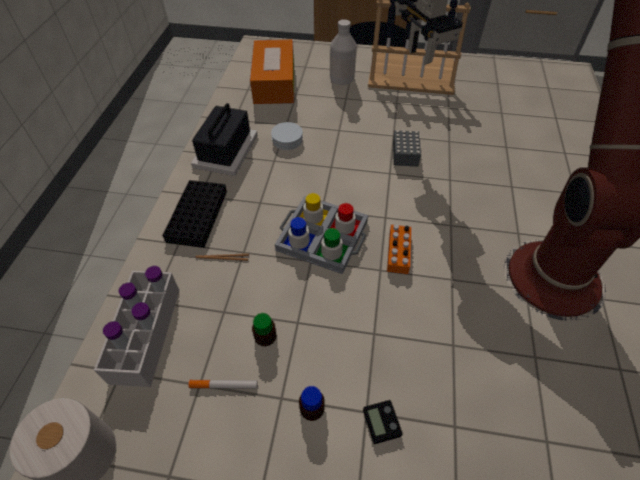

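All four pots stand upright in the bays of their cap colour, within 2 mm of centre. Both amber bottles are where they were, at (263,328) and (312,403). The gripper is clear.

```bash
python3 -c "
from rig import r
print(r.close_job())"
```

```text
the job is handed in; nothing more can be done
None
```

The job is handed in: all four white pots stand upright on the matching-colour bay floors, within 2 mm of centre by the cameras, and the two amber bottles have not moved; it took about 45 s of robot time.

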